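# Tap a block down onto its parallels in the milling vise

### The arm

A 6-joint arm with a two-finger parallel gripper is mounted at the origin on the work surface. World frame = base frame: x ahead of the robot, y to its left, z up, the work surface at z = 0. Lengths are in m, angles in rad, forces in N, time in s.
With the tool pointing down it reaches from about 0.375 to 0.975 m from the base axis. Payload 3.8 kg.
Tool frame: the origin (TCP) lies between the finger pads; the fingertips stand 14 mm ahead of it and the grasp point (between the pads) lies 5 mm behind it (r.tips_ahead is the distance from the TCP to the fingertips, in m); x points along the fingers, y is the direction in which the jaws open and shut, and the axes are right-handed (so a half turn about x gives the same grasp; the last joint's range is limited). The gripper opens to 88 mm and grips with 3 to 60 N. Pads are 18 mm wide; open, the fingers measure 123 mm over their backs; the gripper's body (75 mm by 187 mm) begins 45 mm behind the grasp point.
Start: joints at [1.232, 0.264, 1.604, -0, 1.274, -0.037], TCP at [0.201, 0.644, 0.253] pointing down, gripper open.
Joint ranges: [-2.63, 2.63], [-0.94, 2.18], [0.31, 2.57], [-1.31, 4.45], [0, 2.66], [-2.55, 2.55]. Speed limits (rad/s): [2.57, 2.57, 3.14, 3.14, 3.14, 3.14].

### API

Orientations are given as a unit quaternion [w, x, y, z].
In Python, from workcell import r gives the robot as it stands.
- The arm moves only by the shell command python3 -m handwheel 'ROWS'. ROWS is JSON, a list of rows, each a list of 5 numbers: the opening, from -1 (shut) to 1 (fully open), then the shift along the world's x, y, z in cm, then the turn about the world's z in rad. A call has exactly 5 rows; each row is the pose to reach, as a shift and turn from the pose commanded when the call began; what a row does not reach only later rows make up. A row lasts 1/8 s, in which the tool goes at most 62.5 mm and 10.7 degrees, less where a joint would pass 70% of its speed; a pose out of reach is approached as far as the arm can. A call with a gripper value outside its range is refused whole. The fingers move at their own pace and stop on an object; the grip force is fixed at half the most. Time passes only in rows, so rows that repeat a pose let the fingers close, or fill a call up. It gives the time, the measured TCP pose, the force and the opening at its end, in the units of the state.
- r.get_obs(): the state, without advancing time (a new reading comes with each control period).
- r.grab_frame(name): name is "scene" or "side" or "wrist"; returns the picture (400x640x3 uint8, blue, green, red); there is no depth.
- r.camera_info(name): a dict with "vertical_fov" (degrees; the focal length in pixels is half the picture's height over the tangent of half this angle, whatever the lens; pixels are square), "cx", "cy" (the principal point, pixels), "world_to_cam" (4x4, takes a point from world to camera coordinates); the wrist camera has in their place "mount" (4x4, takes a point from camera to tool coordinates, whose origin is the TCP and whose axes are the tool frame's). Camera axes: x right, y down, z forward; pixel columns grow to the right and rows downward; lengths in m; the calibration is good to about 2 mm. A picture is of the moment at which its call begins: read the wrist's pose just before it. camera_info takes no time and is no camera call.
- r.job_done(): hands the job in, once; it reports no verdict.
The state is a dict: "time": time; "q": joint angles; "qvel": joint speeds; "joint_efforts": joint torques, N m; "position": TCP position; "eef_rot": TCP orientation; "wrist_force": force on the tool from outside, world axes, zero at the start; "wrist_torque": the same for the moment, N m; "width": finger opening in m.
Only numpy, scipy, OpenCV 4.12 (cv2) and the standard library are available. Lean on these libraries where they do the work, as an engineer would, in place of code of your own. Each camera call takes 0.05 s, during which the arm holds its last target. There are 200 camera calls.

### The job

The steel block nipped up in the milling vise has lifted off its two parallels: take the soft-face hammer and tap the block down at both ends, gently so as not to bruise it, until it lies level and hard on both parallels and they no longer slide. Stand the hammer back upright on the bench, then check with a light fingertip push on the end of each parallel, first the one at the fixed jaw, then the one at the movable jaw. Leave the parallels in their places, touch the block with nothing but the hammer and leave the other things on the bench alone.

Things in the scene. Friction and masses are not known exactly. Their poses are not given: they have to be found in the camera images.
- vise: Green milling vise with 100 mm steel jaws on a round swivel base, bolted down. Origin on the bench under the middle of the jaw opening; x from movable jaw (screw side) to fixed jaw, y along the jaws, z up. Bed 60 mm up, jaw tops 96 mm up; jaw faces at x = -25 and +25 mm, jaws y = -50 to 50 mm; whole vise x = -200 to 85 mm; below z = 35 mm the base lugs reach y = +-110 mm.
- workpiece: Plain steel block 50 (x) by 90 (y) by 30 mm high, 1.06 kg, held in the jaws, not removable. Origin at the centre of its underside, axes as the vise's. Fully down, its origin is 85 mm above the vise's; it starts 3 to 5.5 mm higher and rocked up to 0.03 rad about x (one end higher). It can only go down, up or rock so. A blow over 45 N bruises it; touching down at 15 mm/s stays well below.
- workpiece_top (a point): Centre of the block's top face, 30 mm above its origin. Jaw friction of 20 N, less the block's 10 N weight, holds it: it slips down at about 10 N. Once it is down, a slow press of 20 to 30 N, some 22 mm from this point along y towards one end and then the other, makes it bear on both parallels and go on bearing when let go; a lighter one leaves them loose.
- parallel_fixed: Ground steel bar 150 mm long (y), 8 mm thick (x), 25 mm high, 0.23 kg, standing on the vise bed against the fixed jaw, under the block; its end faces stick out of the jaws 19 to 31 mm on both sides. Origin at the centre of its underside. Loose it slides under 1 to 2 N; gripped by the block it withstands 4 N or more. Leave it within 8 mm of its place.
- parallel_movable: The second such bar, against the movable jaw. Same size, origin and axes.
- hammer: Soft-face hammer standing on one plastic face, 0.5 to 0.7 kg. Head upright, 86 mm high: faces 40 mm across (lowest and highest 21 mm), between them a body 44 mm (x) by 36 mm (y) with flat sides, to be gripped from above across the 36 mm; handle level along -x, 23 mm thick, centre 43 mm up, ending 202 mm from the origin. Origin at the centre of the lower face.
- step_block: Bystander: dark steel step block, 60 by 30 by 40 mm high, on the bench. Origin at the centre of its underside.
- vise_crank: Bystander: the vise's crank, lying on the bench: hub, 120 mm arm along x, black grip standing up at its +x end, 90 mm high. Origin under the middle of the arm.
- chip_brush: Bystander: hand brush lying on the bench along x, about 200 mm long. Origin under its middle.
There are look-alikes about, which are no part of the job. Leave any black, pink or purple look-alike of the parallel_fixed alone.

How it is judged:
On the way, in this order (a step that is already met when the one before it is completed fails the run):
1. the hammer strikes the workpiece (contact force between hammer and workpiece above 2 N), for 0.02 s.
2. the workpiece lies level on the parallels and grips both of them by itself, the hammer off it (z of workpiece in the frame of vise below 0.0862 m and angle between the z axis of workpiece and the z axis of vise, either way round below 0.01 rad and contact force between workpiece and parallel_fixed above 4 N and contact force between workpiece and parallel_movable above 4 N and contact force between hammer and workpiece below 0.2 N), for 0.3 s.
3. the parallel at the fixed jaw, gripped, is pushed with a finger, the hammer standing on the bench (z of workpiece in the frame of vise below 0.0862 m and angle between the z axis of workpiece and the z axis of vise, either way round below 0.01 rad and contact force between workpiece and parallel_fixed above 3 N and contact force between workpiece and parallel_movable above 3 N and height (world z) of hammer below 0.006 m and angle between hammer's own z axis and vertical below 0.1 rad and contact force between the fingers and parallel_fixed above 1.5 N), for 0.05 s.
4. then the parallel at the movable jaw (z of workpiece in the frame of vise below 0.0862 m and angle between the z axis of workpiece and the z axis of vise, either way round below 0.01 rad and contact force between workpiece and parallel_fixed above 3 N and contact force between workpiece and parallel_movable above 3 N and contact force between the fingers and parallel_movable above 1.5 N), for 0.05 s.
At the end, for the whole second after the job is handed in: The block lies fully down (within 1.2 mm) and level (0.01 rad), pressing on each parallel with over 3 N by itself; both parallels are within 8 mm of where they were; the hammer stands upright on its face on the bench (z of workpiece in the frame of vise below 0.0862 m and angle between the z axis of workpiece and the z axis of vise, either way round below 0.01 rad and contact force between workpiece and parallel_fixed above 3 N and contact force between workpiece and parallel_movable above 3 N and distance of each of parallel_fixed, parallel_movable from where it was at the start of the episode below 0.008 m and linear speed of hammer below 0.02 m/s and height (world z) of hammer below 0.006 m and angle between hammer's own z axis and vertical below 0.1 rad); the robot touches nothing.
It fails at once if the workpiece is struck or pressed with more than 45 N (contact force between hammer and workpiece above 45 N).
It fails at once if the workpiece is pushed with the gripper or arm instead of the hammer (contact force between any of the fingers, the arm and workpiece above 3 N).
It fails at once if a parallel is shoved out of its place (20 mm) (distance of any of parallel_fixed, parallel_movable from where it was at the start of the episode above 0.02 m).
It fails at once if a bystander is moved by more than 30 mm (distance of any of step_block, vise_crank, chip_brush from where it was at the start of the episode above 0.03 m).
It also fails if it takes over 72 s, if anything falls off the work surface, if the arm or the gripper's body presses on something with over 40 N, if the wrist force passes 120 N, or if a joint passes its speed limit or range.

## Working session

There is one attempt and no reset: what is moved stays moved. The work goes in short steps, Python scripts to look and compute and a shell command to move; the robot and the scene stay as the last step left them, time stands still between calls to the robot, and variables do not carry over. Pictures are saved under pics/ and viewed, about 8 in all and at most 12, crops included, and the job is handed in when it is done.

```bash
ls; mkdir -p pics; python3 - <<'E'
from workcell import r
import cv2,numpy as np
o=r.get_obs();print(o)
for n in("scene","side","wrist"):
    im=r.grab_frame(n);cv2.imwrite(f"pics/{n}0.png",im);print(n,r.camera_info(n))
E
```

```text
pics
{'time': 0.0, 'q': array([ 1.23209937e+00,  2.64765348e-01,  1.60535943e+00, -5.92052744e-06,
        1.27368804e+00, -3.69211477e-02]), 'qvel': array([ 0.00112158,  0.00051915, -0.00140707,  0.00108854, -0.00158544,
        0.00083201]), 'joint_efforts': array([-1.56001690e-03, -5.02107561e+01, -3.56878924e+01,  7.28454790e-02,
        2.92946975e-02, -2.15229811e-04]), 'position': array([0.20041468, 0.64385725, 0.25138761]), 'eef_rot': array([ 0.69892771,  0.10551728,  0.69921689, -0.10706031]), 'wrist_force': array([-0.00300588, -1.4691941 , -0.12379307]), 'wrist_torque': array([0.02393749, 0.01535516, 0.00624634]), 'width': 0.088104643153908}
scene {'vertical_fov': 56.47130144253719, 'cx': 321.36587357907365, 'cy': 195.28027686914206, 'world_to_cam': array([[ 0.09894305,  0.99508062, -0.00498325, -0.05492947],
       [ 0.60166773, -0.06381239, -0.7961934 , -0.22046256],
       [-0.79259461,  0.07577954, -0.60502168,  1.71364935],
       [ 0.        ,  0.        ,  0.        ,  1.        ]])}
side {'vertical_fov': 52.433220946780196, 'cx': 315.3292550683145, 'cy': 194.74549825259885, 'world_to_cam': array([[ 0.93597083, -0.35201361,  0.00671033, -0.45391027],
       [-0.1860601 , -0.51071691, -0.83937469,  0.18417923],
       [ 0.29889839,  0.7843817 , -0.54351182,  0.94749793],
       [ 0.        ,  0.        ,  0.        ,  1.        ]])}
wrist {'vertical_fov': 70.78062723235352, 'cx': 318.1584389288846, 'cy': 201.35799563895003, 'mount': array([[ 2.93526800e-04, -3.23249472e-01,  9.46313739e-01,
        -1.32084166e-01],
       [ 9.99999941e-01, -7.28104971e-05, -3.35050337e-04,
        -6.87909817e-04],
       [ 1.77206418e-04,  9.46313782e-01,  3.23249431e-01,
        -8.49645999e-02],
       [ 0.00000000e+00,  0.00000000e+00,  0.00000000e+00,
         1.00000000e+00]])}
```

View pics/scene0.png

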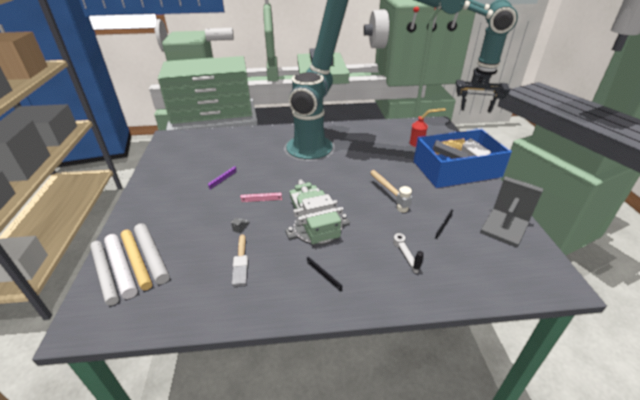

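View pics/side0.png

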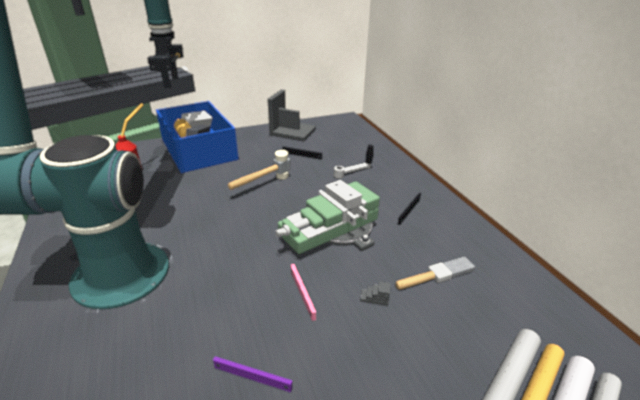

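Scene picture: vise around (318,213), its screw toward the robot. Hammer head is at (405,198), with the handle running to (375,175). The step block is at (239,225), brush (240,260), crank (408,252).
Side picture: vise around (340,215), hammer head (282,162).

```bash
cat > h.py <<'E'
from workcell import r
import cv2,numpy as np
from scipy.spatial.transform import Rotation as R
def cam(n,o=None):
    c=r.camera_info(n);f=200/np.tan(np.radians(c["vertical_fov"]/2))
    if n=="wrist":
        o=o or r.get_obs();q=o["eef_rot"];T=np.eye(4);T[:3,:3]=R.from_quat([q[1],q[2],q[3],q[0]]).as_matrix();T[:3,3]=o["position"]
        W=np.linalg.inv(T@c["mount"])
    else: W=c["world_to_cam"]
    return f,c["cx"],c["cy"],W
def ray(C,u,v,z):
    f,cx,cy,W=C;d=W[:3,:3].T@[(u-cx)/f,(v-cy)/f,1];p=-W[:3,:3].T@W[:3,3]
    return p+d*(z-p[2])/d[2]
def proj(C,P):
    f,cx,cy,W=C;p=W[:3,:3]@np.array(P)+W[:3,3];return f*p[0]/p[2]+cx,f*p[1]/p[2]+cy
E
python3 - <<'E'
from h import *
S=cam("scene");D=cam("side")
for n,u,v,z in[("hamtop",405,190,.086),("handle end",374,174,.043),("block top",320,202,.118)]:print(n,ray(S,u,v,z).round(3))
for n,u,v,z in[("hamtop",282,154,.086),("handle end",231,185,.043),("block top",341,192,.118)]:print(n,ray(D,u,v,z).round(3))
a=cv2.resize(cv2.imread("pics/scene0.png")[160:260,270:430],None,fx=5,fy=5,interpolation=2)
cv2.imwrite("pics/c1.png",a)
E
```

```text
hamtop [0.482 0.302 0.086]
handle end [0.309 0.232 0.043]
block top [ 0.558 -0.004  0.118]
hamtop [0.483 0.294 0.086]
handle end [0.307 0.235 0.043]
block top [ 0.547 -0.019  0.118]
```

View pics/c1.png

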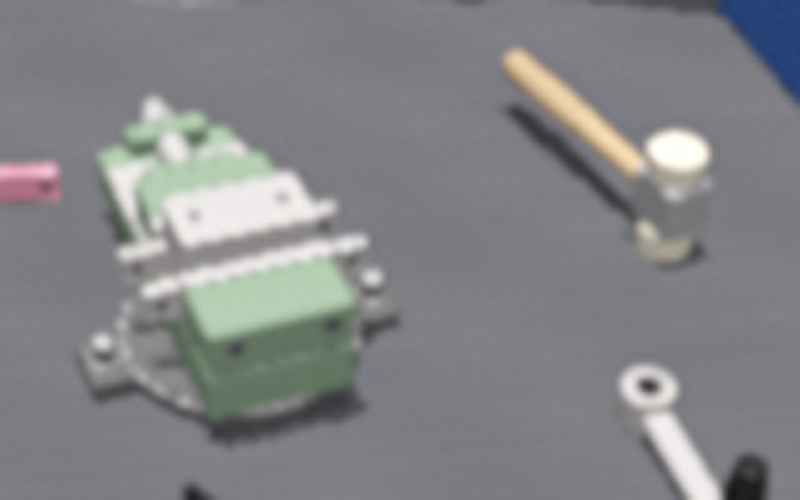

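Crop: hammer top face (677,152) in crop pixels, handle end (513,60). The vise jaws run roughly along world y. I'll go above the hammer and look from the wrist.

```bash
python3 - <<'E'
from h import *
q=r.get_obs()["eef_rot"];print(R.from_quat([q[1],q[2],q[3],q[0]]).as_matrix().round(3))
S=cam("scene")
for u,v,z in[(405.4,190.4,.086),(372.6,172,.043),(300,217,.096),(343,208,.096)]:print(ray(S,u,v,z).round(3))
E
python3 -m handwheel '[[1,5,-6,2,0],[1,9,-11,2,0],[1,13,-16,2,0],[1,17,-21,2,0],[1,20,-25,2,0]]'
```

```text
[[-0.001  0.297  0.955]
 [-0.002  0.955 -0.297]
 [-1.    -0.002 -0.   ]]
[0.484 0.302 0.086]
[0.295 0.23  0.043]
[ 0.6   -0.072  0.096]
[0.569 0.07  0.096]
time: 0.78
position: [0.3956, 0.4005, 0.2726]
eef_rot: [0.699, 0.106, 0.699, -0.106]
wrist_force: [0.6, -0.1, -0.1]
width: 0.0884
```

```bash
python3 -m handwheel '[[1,4,-4,0,0.17],[1,7,-8,0,0.34],[1,8.5,-10,-2,0.5],[1,8.5,-10,-4,0.66],[1,8.5,-10,-5,0.66]]'; python3 - <<'E'
from h import *
import pickle
o=r.get_obs();im=r.grab_frame("wrist");cv2.imwrite("pics/w1.png",im);pickle.dump(o,open("w1.p","wb"));print(o["position"],o["qvel"].round(3))
E
```

```text
time: 1.4
position: [0.4792, 0.3013, 0.2211]
eef_rot: [0.695, -0.125, 0.697, 0.125]
wrist_force: [-0.1, -0.3, 0.3]
width: 0.0884
[0.47917094 0.30133647 0.22107252] [ 0.015  0.053  0.072  0.001 -0.145  0.057]
```

View pics/w1.png

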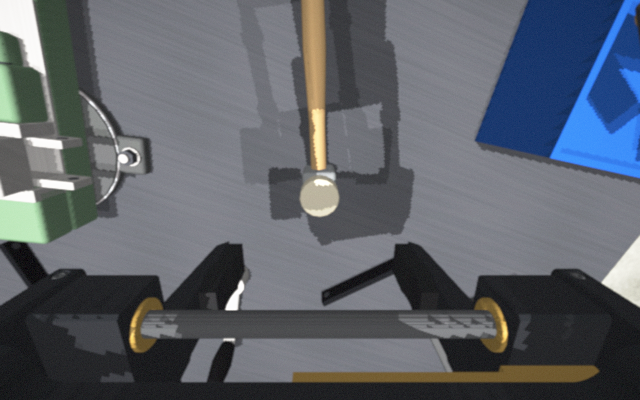

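Wrist view: hammer top face centre (320,197), handle upward along column ~315, fingertips at (232,250) and (402,250). Vise is on the left.

```bash
python3 - <<'E'
from h import *
import pickle
o=pickle.load(open("w1.p","rb"));C=cam("wrist",o)
t=ray(C,319.7,197.5,.086);a=ray(C,313.5,5,.0545);b=ray(C,319,160,.0545)
print(t,a,b,np.arctan2(*(b-a)[1::-1]),np.arctan2(*(t-a)[1::-1]))
q=o["eef_rot"];M=R.from_quat([q[1],q[2],q[3],q[0]]).as_matrix();print(M.round(3),o["position"],r.get_obs()["position"])
E
```

```text
[0.48019616 0.30296572 0.086     ] [0.31980161 0.23730433 0.0545    ] [0.45052445 0.29127815 0.0545    ] 0.3915666679319749 0.38856140032321407
[[-0.002 -0.348  0.937]
 [-0.001  0.937  0.348]
 [-1.    -0.    -0.002]] [0.47917094 0.30133647 0.22107252] [0.47860739 0.30144589 0.22009873]
```

```bash
python3 -m handwheel '[[1,0.15,0.15,-5,0.03],[1,0.15,0.15,-9,0.03],[1,0.15,0.15,-13,0.03],[1,0.15,0.15,-16,0.03],[1,0.15,0.15,-17.4,0.03]]'; python3 -m handwheel '[[1,0,0,0,0],[-1,0,0,0,0],[-1,0,0,0,0],[-1,0,0,0,0],[-1,0,0,0,0]]'
```

```text
time: 2.08
position: [0.4801, 0.3038, 0.0472]
eef_rot: [0.693, -0.136, 0.695, 0.136]
wrist_force: [0.7, -0.2, 0.6]
width: 0.0882
time: 2.7
position: [0.4815, 0.3038, 0.0492]
eef_rot: [0.694, -0.136, 0.694, 0.136]
wrist_force: [0.2, -0.1, 0.5]
width: 0.0501
```

```bash
python3 -m handwheel '[[-1,0,0,0,0],[-1,0,0,0,0],[-1,0,0,0,0],[-1,0,0,0,0],[-1,0,0,0,0]]'; python3 -m handwheel '[[-1,0,0,0.5,0],[-1,0,0,3,0],[-1,0,0,8,0],[-1,0,0,13,0],[-1,0,0,15,0]]'
```

```text
time: 3.32
position: [0.4814, 0.3036, 0.0488]
eef_rot: [0.694, -0.136, 0.694, 0.136]
wrist_force: [-0.6, -2.6, 1.8]
width: 0.0385
time: 3.95
position: [0.4821, 0.3046, 0.2012]
eef_rot: [0.695, -0.136, 0.693, 0.137]
wrist_force: [1.1, 0.3, -5.7]
width: 0.0383
```

```bash
python3 -m handwheel '[[-1,2,-5,2,0],[-1,4,-10,4,-0.05],[-1,6,-15,6,-0.1],[-1,8,-20,8,-0.15],[-1,8,-21,8,-0.175]]'; python3 -m handwheel '[[-1,0,0,0,0],[-1,0,0,0,0],[-1,0,0,0,0],[-1,0,0,0,0],[-1,0,0,0,0]]';python3 - <<'E'
from h import *
import pickle
o=r.get_obs();im=r.grab_frame("wrist");cv2.imwrite("pics/w2.png",im);pickle.dump(o,open("w2.p","wb"));print(o["position"],o["qvel"].round(3))
E
```

```text
time: 4.58
position: [0.5625, 0.0908, 0.2786]
eef_rot: [0.704, -0.074, 0.703, 0.073]
wrist_force: [0.3, 0.9, -5.7]
width: 0.0386
time: 5.2
position: [0.5611, 0.0943, 0.2787]
eef_rot: [0.703, -0.076, 0.703, 0.076]
wrist_force: [0.9, 0.1, -5.8]
width: 0.0383
[0.56107959 0.09432225 0.27865168] [-0.007 -0.003 -0.003 -0.002  0.001  0.001]
```

View pics/w2.png

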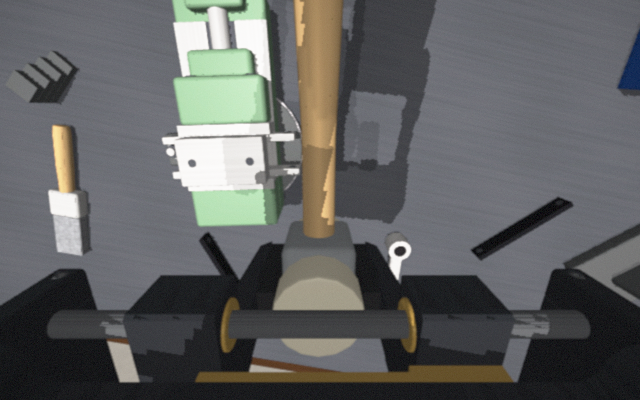

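Wrist view: the block (two holes at (195,163) and (249,161)) lies between the jaws. Parallel ends are at about (296,136)/(168,141) on the movable side and (296,172)/(178,177) on the fixed side. I'll zoom in for exact pixels.

```bash
python3 - <<'E'
from h import *
a=cv2.resize(cv2.imread("pics/w2.png")[105:205,155:310],None,fx=5,fy=5,interpolation=2)
cv2.imwrite("pics/c2.png",a)
E
```

```text
(no output)
```

View pics/c2.png

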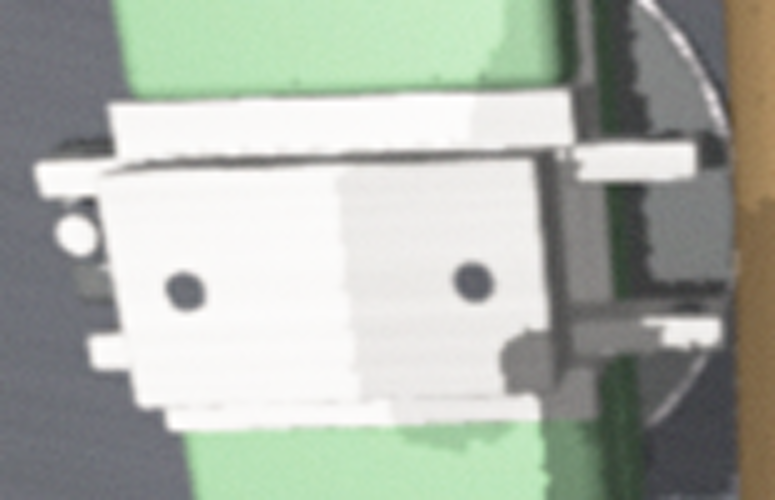

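```bash
python3 - <<'E'
from h import *
import pickle
C=cam("wrist",pickle.load(open("w2.p","rb")))
P=lambda u,v,z:ray(C,155+u/5,105+v/5,z)
c=np.array([P(100,172,.119),P(537,157,.119),P(553,395,.119),P(138,408,.119)])
print(c.round(4),c.mean(0).round(4))
y=(c[1]+c[2]-c[0]-c[3])/2;x=(c[2]+c[3]-c[0]-c[1])/2
print("len",np.hypot(*y[:2]),np.hypot(*x[:2]),"yaw",np.arctan2(-y[0],y[1]),np.arctan2(x[1],x[0]))
m=P(37,180,.085),P(697,160,.085),P(92,352,.085),P(721,332,.085)
for p in m:print(p.round(4))
for a,b in((0,1),(2,3)):d=m[b]-m[a];print(np.hypot(*d[:2]),np.arctan2(-d[0],d[1]))
E
```

```text
[[ 0.541  -0.0597  0.119 ]
 [ 0.5191  0.0269  0.119 ]
 [ 0.568   0.0377  0.119 ]
 [ 0.5898 -0.0491  0.119 ]] [ 0.5545 -0.011   0.119 ]
len 0.0893597035987505 0.04994827309994353 yaw 0.2468997878824863 0.21608111199408891
[ 0.5532 -0.0894  0.085 ]
[0.5169 0.0567 0.085 ]
[ 0.5912 -0.0751  0.085 ]
[0.5548 0.0697 0.085 ]
0.15053030249688593 0.24366218286665237
0.14926298569032717 0.24632955838919007
```

```bash
python3 -m handwheel '[[-1,-0.4,-3,-3,0.03],[-1,-0.9,-6,-6,0.03],[-1,-1.2,-8.4,-8,0.03],[-1,-1.2,-8.4,-9.5,0.03],[-1,-1.2,-8.4,-9.5,0.03]]'; python3 -m handwheel '[[-1,0,0,0,0],[-1,0,0,0,0],[-1,0,0,-0.1,0],[-1,0,0,-0.2,0],[-1,0,0,-0.3,0]]'
```

```text
time: 5.88
position: [0.5484, 0.0101, 0.1825]
eef_rot: [0.701, -0.085, 0.703, 0.086]
wrist_force: [0.5, 1.4, -5.4]
width: 0.0381
time: 6.5
position: [0.5492, 0.0098, 0.1807]
eef_rot: [0.702, -0.086, 0.702, 0.086]
wrist_force: [-0.2, 0.2, -5.2]
width: 0.0385
```

```bash
python3 -m handwheel '[[-1,0,0,-0.15,0],[-1,0,0,-0.3,0],[-1,0,0,-0.45,0],[-1,0,0,-0.6,0],[-1,0,0,-0.75,0]]'; python3 -m handwheel '[[-1,0,0,-0.1,0],[-1,0,0,-0.2,0],[-1,0,0,-0.3,0],[-1,0,0,-0.4,0],[-1,0,0,-0.4,0]]'
```

```text
time: 7.12
position: [0.5492, 0.0097, 0.1731]
eef_rot: [0.702, -0.086, 0.702, 0.086]
wrist_force: [1.1, -0.4, -5.1]
width: 0.0388
time: 7.75
position: [0.5491, 0.0097, 0.1691]
eef_rot: [0.702, -0.086, 0.702, 0.086]
wrist_force: [0.6, 0.4, -6.0]
width: 0.0384
```

```bash
for i in 1 2; do python3 -m handwheel '[[-1,0,0,-0.05,0],[-1,0,0,-0.1,0],[-1,0,0,-0.15,0],[-1,0,0,-0.2,0],[-1,0,0,-0.2,0]]'; done
```

```text
time: 8.38
position: [0.5502, 0.0099, 0.1684]
eef_rot: [0.703, -0.086, 0.701, 0.086]
wrist_force: [1.6, 1.1, 2.5]
width: 0.0382
time: 9.0
position: [0.5494, 0.0097, 0.1653]
eef_rot: [0.702, -0.086, 0.702, 0.086]
wrist_force: [1.2, 1.8, 4.3]
width: 0.0381
```

```bash
python3 -m handwheel '[[-1,0,0,-0.03,0],[-1,0,0,-0.06,0],[-1,0,0,-0.1,0],[-1,0,0,-0.1,0],[-1,0,0,-0.1,0]]'; python3 -m handwheel '[[-1,0,0,-0.03,0],[-1,0,0,-0.06,0],[-1,0,0,-0.1,0],[-1,0,0,-0.1,0],[-1,0,0,-0.1,0]]'
```

```text
time: 9.62
position: [0.55, 0.0098, 0.1651]
eef_rot: [0.703, -0.086, 0.701, 0.086]
wrist_force: [1.3, 2.7, 7.6]
width: 0.0386
time: 10.25
position: [0.5507, 0.01, 0.1649]
eef_rot: [0.703, -0.086, 0.701, 0.086]
wrist_force: [1.1, 2.6, 9.9]
width: 0.0383
```

```bash
python3 -m handwheel '[[-1,0,0,0.6,0],[-1,0,0,1.2,0],[-1,0.3,-2,1.2,0],[-1,1.0,-4.2,1.2,0],[-1,1.0,-4.2,1.0,0]]'; python3 -m handwheel '[[-1,0,0,-0.1,0],[-1,0,0,-0.2,0],[-1,0,0,-0.3,0],[-1,0,0,-0.4,0],[-1,0,0,-0.4,0]]'
```

```text
time: 10.88
position: [0.5591, -0.0344, 0.1724]
eef_rot: [0.702, -0.085, 0.702, 0.085]
wrist_force: [0.0, 0.8, -5.5]
width: 0.0386
time: 11.5
position: [0.5591, -0.0321, 0.1692]
eef_rot: [0.702, -0.086, 0.702, 0.086]
wrist_force: [-0.1, -0.6, -6.1]
width: 0.0383
```

```bash
for i in 1 2; do python3 -m handwheel '[[-1,0,0,-0.05,0],[-1,0,0,-0.1,0],[-1,0,0,-0.15,0],[-1,0,0,-0.2,0],[-1,0,0,-0.2,0]]'; done
```

```text
time: 12.12
position: [0.5592, -0.0323, 0.1671]
eef_rot: [0.702, -0.086, 0.702, 0.086]
wrist_force: [0.7, -0.5, -5.7]
width: 0.0384
time: 12.75
position: [0.5599, -0.0322, 0.166]
eef_rot: [0.702, -0.086, 0.701, 0.086]
wrist_force: [0.8, 0.8, -1.4]
width: 0.0384
```

```bash
for i in 1 2 3; do python3 -m handwheel '[[-1,0,0,-0.03,0],[-1,0,0,-0.06,0],[-1,0,0,-0.1,0],[-1,0,0,-0.1,0],[-1,0,0,-0.1,0]]'|egrep 'pos|force'; done
```

```text
position: [0.56, -0.0326, 0.165]
wrist_force: [1.7, -1.5, 3.9]
position: [0.5606, -0.0325, 0.1646]
wrist_force: [2.7, -1.1, 7.2]
position: [0.5613, -0.0324, 0.1645]
wrist_force: [2.4, -0.4, 9.7]
```

```bash
for i in 1 2; do python3 -m handwheel '[[-1,0,0,-0.03,0],[-1,0,0,-0.06,0],[-1,0,0,-0.1,0],[-1,0,0,-0.13,0],[-1,0,0,-0.13,0]]'|egrep 'pos|rot|force|wid'; done
```

```text
position: [0.5622, -0.0323, 0.1642]
eef_rot: [0.704, -0.086, 0.699, 0.085]
wrist_force: [3.1, 0.8, 13.4]
width: 0.0385
position: [0.563, -0.0321, 0.164]
eef_rot: [0.705, -0.086, 0.699, 0.085]
wrist_force: [2.9, 1.5, 16.4]
width: 0.0383
```

```bash
python3 -m handwheel '[[-1,0,0,-0.03,0],[-1,0,0,-0.06,0],[-1,0,0,-0.11,0],[-1,0,0,-0.11,0],[-1,0,0,-0.11,0]]'|egrep 'pos|rot|force|wid';python3 -m handwheel '[[-1,0,0,0.3,0],[-1,0,0,0.8,0],[-1,0,0,1.8,0],[-1,-0.5,2,1.8,0],[-1,-1.1,4.2,1.6,0]]';  python3 -m handwheel '[[-1,0,0,-0.3,0],[-1,0,0,-0.5,0],[-1,0,0,-0.6,0],[-1,0,0,-0.65,0],[-1,0,0,-0.65,0]]'
```

```text
position: [0.5634, -0.0321, 0.1639]
eef_rot: [0.705, -0.086, 0.698, 0.085]
wrist_force: [2.0, 1.4, 20.2]
width: 0.0383
time: 17.12
position: [0.5468, 0.0108, 0.1733]
eef_rot: [0.701, -0.085, 0.703, 0.086]
wrist_force: [0.3, 0.0, -6.8]
width: 0.0385
time: 17.75
position: [0.5483, 0.0094, 0.168]
eef_rot: [0.702, -0.086, 0.702, 0.086]
wrist_force: [-0.2, 0.1, -5.7]
width: 0.0383
```

```bash
for i in 1 2; do python3 -m handwheel '[[-1,0,0,-0.06,0],[-1,0,0,-0.12,0],[-1,0,0,-0.18,0],[-1,0,0,-0.25,0],[-1,0,0,-0.25,0]]'|egrep 'pos|force'; done;  for i in 1 2; do python3 -m handwheel '[[-1,0,0,-0.05,0],[-1,0,0,-0.1,0],[-1,0,0,-0.15,0],[-1,0,0,-0.15,0],[-1,0,0,-0.15,0]]'|egrep 'pos|force'; done
```

```text
position: [0.5482, 0.0097, 0.1654]
wrist_force: [-0.4, -0.0, -5.7]
position: [0.5496, 0.01, 0.1645]
wrist_force: [1.2, 2.7, 4.6]
position: [0.5506, 0.0103, 0.1643]
wrist_force: [2.8, 3.4, 10.3]
position: [0.5515, 0.0105, 0.1641]
wrist_force: [1.8, 4.6, 14.6]
```

```bash
python3 -m handwheel '[[-1,0,0,-0.05,0],[-1,0,0,-0.1,0],[-1,0,0,-0.18,0],[-1,0,0,-0.18,0],[-1,0,0,-0.18,0]]'|egrep 'pos|force'; python3 -m handwheel '[[-1,0,0,0.3,0],[-1,0,0,0.8,0],[-1,0,0,1.8,0],[-1,0.5,-2,1.8,0],[-1,1.2,-4.2,1.6,0]]';  python3 -m handwheel '[[-1,0,0,-0.3,0],[-1,0,0,-0.5,0],[-1,0,0,-0.7,0],[-1,0,0,-0.8,0],[-1,0,0,-0.8,0]]'
```

```text
position: [0.5522, 0.0107, 0.1639]
wrist_force: [-1.0, 4.9, 20.8]
time: 21.5
position: [0.5598, -0.0335, 0.1735]
eef_rot: [0.701, -0.086, 0.702, 0.086]
wrist_force: [-0.7, 0.1, -5.6]
width: 0.0385
time: 22.12
position: [0.5601, -0.0319, 0.1661]
eef_rot: [0.702, -0.086, 0.702, 0.086]
wrist_force: [0.8, -0.5, -5.2]
width: 0.0382
```

```bash
for i in 1 2; do python3 -m handwheel '[[-1,0,0,-0.06,0],[-1,0,0,-0.12,0],[-1,0,0,-0.18,0],[-1,0,0,-0.24,0],[-1,0,0,-0.24,0]]'|egrep 'pos|force'; done;  python3 -m handwheel '[[-1,0,0,-0.05,0],[-1,0,0,-0.1,0],[-1,0,0,-0.15,0],[-1,0,0,-0.15,0],[-1,0,0,-0.15,0]]'|egrep 'pos|force'
```

```text
position: [0.561, -0.0322, 0.1648]
wrist_force: [0.3, 0.9, -0.8]
position: [0.5627, -0.0319, 0.1643]
wrist_force: [1.8, 2.8, 8.6]
position: [0.5636, -0.0317, 0.1641]
wrist_force: [0.8, 4.0, 12.8]
```

```bash
python3 -m handwheel '[[-1,0,0,-0.05,0],[-1,0,0,-0.1,0],[-1,0,0,-0.18,0],[-1,0,0,-0.2,0],[-1,0,0,-0.2,0]]'|egrep 'pos|force'; python3 -m handwheel '[[-1,0,0,0.5,0],[-1,0,0,2,0],[-1,0,0,5,0],[-1,-1,5,9,0],[-1,-2,10,10,0]]'; python3 -m handwheel '[[-1,0,0,0,0],[-1,0,0,0,0],[-1,0,0,0,0],[-1,0,0,0,0],[-1,0,0,0,0]]'
python3 - <<'E'
from h import *
import pickle
o=r.get_obs();im=r.grab_frame("wrist");cv2.imwrite("pics/w3.png",im);pickle.dump(o,open("w3.p","wb"));print(o["position"],o["qvel"].round(3))
cv2.imwrite("pics/c3.png",np.vstack([im[::1,:],]))
E
```

```text
position: [0.5644, -0.0315, 0.1639]
wrist_force: [-1.2, 6.4, 20.6]
time: 25.25
position: [0.5408, 0.0676, 0.2599]
eef_rot: [0.703, -0.085, 0.701, 0.085]
wrist_force: [1.1, 0.3, -5.6]
width: 0.0382
time: 25.88
position: [0.5402, 0.067, 0.2575]
eef_rot: [0.702, -0.085, 0.702, 0.085]
wrist_force: [-0.7, -0.6, -5.7]
width: 0.0387
[0.54018569 0.06696877 0.25747155] [ 0.005 -0.003 -0.003 -0.    -0.001  0.   ]
```

View pics/w3.png

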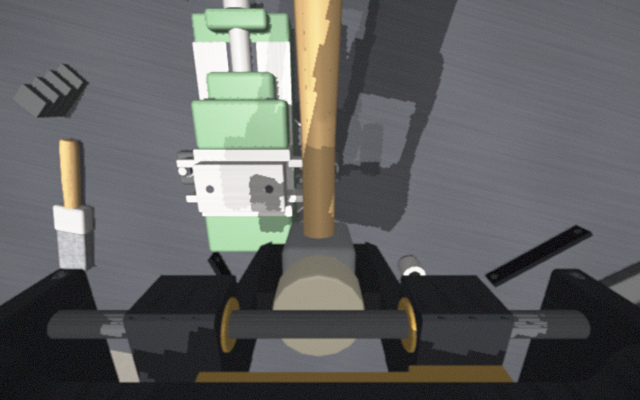

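Hammer unslipped in the grip (top face still at (319,306)), block seated, parallels in place. Returning the hammer.

```bash
python3 -m handwheel '[[-1,-1.2,5,0,0.05],[-1,-2.5,10,0,0.1],[-1,-3.7,15,0,0.14],[-1,-5,20,-3,0.14],[-1,-5.9,23.6,-5,0.14]]'; python3 -m handwheel '[[-1,0,0,-5,0],[-1,0,0,-10,0],[-1,0,0,-13,0],[-1,0,0,-14,0],[-1,0,0,-14,0]]'
```

```text
time: 26.55
position: [0.4803, 0.3055, 0.2071]
eef_rot: [0.694, -0.135, 0.694, 0.135]
wrist_force: [0.0, -0.8, -7.6]
width: 0.0384
time: 27.18
position: [0.4815, 0.3037, 0.0679]
eef_rot: [0.694, -0.135, 0.694, 0.135]
wrist_force: [0.6, -0.1, -5.2]
width: 0.0382
```

```bash
python3 -m handwheel '[[-1,0,0,-0.6,0],[-1,0,0,-1.1,0],[-1,0,0,-1.5,0],[-1,0,0,-1.75,0],[-1,0,0,-1.75,0]]';python3 -m handwheel '[[-1,0,0,-0.05,0],[-1,0,0,-0.1,0],[-1,0,0,-0.15,0],[-1,0,0,-0.15,0],[-1,0,0,-0.15,0]]'
```

```text
time: 27.8
position: [0.482, 0.3041, 0.0511]
eef_rot: [0.695, -0.135, 0.694, 0.135]
wrist_force: [0.7, -0.8, -1.6]
width: 0.0381
time: 28.42
position: [0.483, 0.3046, 0.0507]
eef_rot: [0.696, -0.134, 0.693, 0.135]
wrist_force: [1.4, -0.3, 5.7]
width: 0.0386
```

```bash
python3 -m handwheel '[[-1,0,0,0.15,0],[-1,0,0,0.15,0],[0,0,0,0.15,0],[1,0,0,0.15,0],[1,0,0,0.15,0]]';python3 -m handwheel '[[1,0,0,0,0],[1,0,0,0,0],[1,0,0,0,0],[1,0,0,3,0],[1,0,0,6,0]]';python3 -m handwheel '[[1,0,0,5,0],[1,0,0,10,0],[1,0,0,14,0],[1,0,0,14,0],[1,0,0,14,0]]'; python3 - <<'E'
from h import *
o=r.get_obs();im=r.grab_frame("wrist");cv2.imwrite("pics/w4.png",im);C=cam("wrist",o);print(o["position"])
E
```

```text
time: 29.05
position: [0.4805, 0.3034, 0.0498]
eef_rot: [0.694, -0.135, 0.695, 0.135]
wrist_force: [-0.5, -0.2, -0.5]
width: 0.0618
time: 29.68
position: [0.4808, 0.3035, 0.1105]
eef_rot: [0.694, -0.135, 0.695, 0.134]
wrist_force: [0.2, 0.6, -0.4]
width: 0.0882
time: 30.3
position: [0.4807, 0.3034, 0.2494]
eef_rot: [0.694, -0.135, 0.695, 0.135]
wrist_force: [-0.2, -0.5, -0.0]
width: 0.0879
[0.4807014  0.30340884 0.24940354]
```

View pics/w4.png

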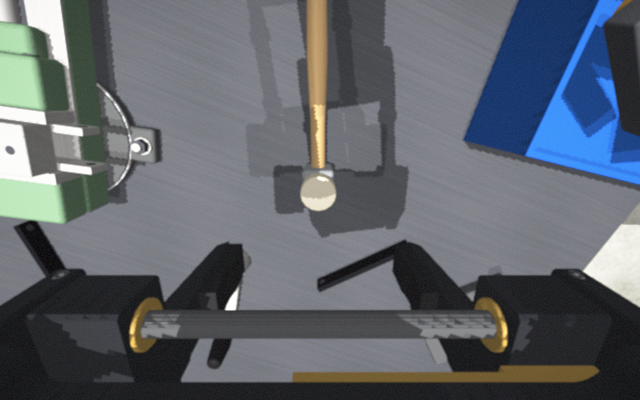

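Hammer stands upright at (318,190) with nothing tipped. Next, the finger pushes on the hammer-side ends.

```bash
python3 -m handwheel '[[-1,1.6,-5,0,-0.05],[-1,3.2,-10,0,-0.1],[-1,4.8,-15,-3,-0.14],[-1,6.7,-20.4,-6,-0.14],[-1,6.7,-20.4,-9,-0.14]]'; python3 -m handwheel '[[-1,0,0,0,0],[-1,0,0,0,0],[-1,0,0,0,0],[-1,0,0,0,0],[-1,0,0,0,0]]';python3 -m handwheel '[[-1,0,0,-2,0],[-1,0,0,-4,0],[-1,0,0,-6,0],[-1,0,0,-7.6,0],[-1,0,0,-7.6,0]]'; python3 - <<'E'
from h import *
o=r.get_obs();im=r.grab_frame("wrist");cv2.imwrite("pics/w5.png",im)
im2=r.grab_frame("side");C=cam("side");u,v=map(int,proj(C,o["position"]));print(u,v)
cv2.imwrite("pics/c5.png",np.hstack([cv2.resize(im,None,fx=.8,fy=.8)[:,60:400],cv2.resize(im2[v-50:v+50,u-70:u+70],(448,320),interpolation=2)]))
E
```

```text
time: 30.98
position: [0.5478, 0.0961, 0.1573]
eef_rot: [0.701, -0.085, 0.703, 0.084]
wrist_force: [-0.5, 0.8, -0.2]
width: 0.0402
time: 31.6
position: [0.5486, 0.1002, 0.1613]
eef_rot: [0.702, -0.086, 0.701, 0.086]
wrist_force: [-0.2, 0.3, -0.1]
width: 0.0007
time: 32.22
position: [0.5471, 0.0996, 0.0831]
eef_rot: [0.701, -0.086, 0.703, 0.086]
wrist_force: [-0.7, -0.2, 0.4]
width: 0.0004
323 181
```

View pics/c5.png

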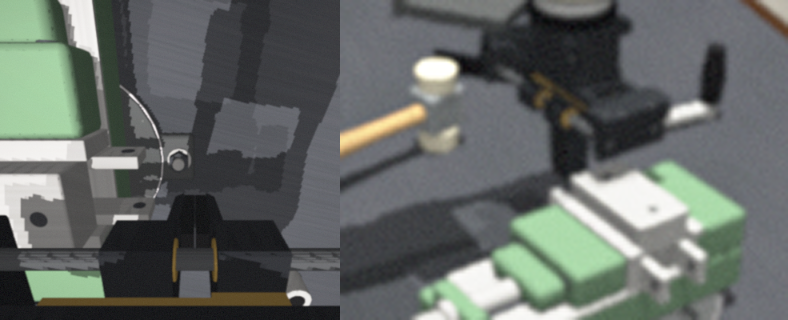

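Finger (closed, crop (195,205)) is level with the end of the fixed-jaw parallel (145,208) with a small gap. The hammer is upright in the background.

```bash
python3 -m handwheel '[[-1,0.05,-0.2,0,0],[-1,0.1,-0.4,0,0],[-1,0.15,-0.6,0,0],[-1,0.2,-0.8,0,0],[-1,0.2,-0.8,0,0]]'; python3 -m handwheel '[[-1,0,0,0,0],[-1,0.03,-0.1,0,0],[-1,0.05,-0.2,0,0],[-1,0.05,-0.2,0,0],[-1,0.05,-0.2,0,0]]'
```

```text
time: 32.95
position: [0.5503, 0.0915, 0.0844]
eef_rot: [0.702, -0.086, 0.702, 0.086]
wrist_force: [0.0, -0.2, -0.3]
width: 0.0008
time: 33.58
position: [0.5507, 0.0897, 0.0844]
eef_rot: [0.702, -0.086, 0.702, 0.086]
wrist_force: [-0.8, -0.4, -0.2]
width: 0.0007
```

```bash
for i in 1 2 3; do python3 -m handwheel '[[-1,0.01,-0.04,0,0],[-1,0.02,-0.08,0,0],[-1,0.03,-0.1,0,0],[-1,0.03,-0.1,0,0],[-1,0.03,-0.1,0,0]]'|egrep 'pos|force'; done
```

```text
position: [0.551, 0.0887, 0.0844]
wrist_force: [0.2, -0.8, 0.3]
position: [0.5513, 0.0877, 0.0844]
wrist_force: [-0.5, -1.2, -0.6]
position: [0.5516, 0.0867, 0.0844]
wrist_force: [0.1, -0.2, -0.3]
```

```bash
for i in 1 2 3; do python3 -m handwheel '[[-1,0.01,-0.03,0,0],[-1,0.02,-0.06,0,0],[-1,0.02,-0.07,0,0],[-1,0.02,-0.07,0,0],[-1,0.02,-0.07,0,0]]'|egrep 'pos|force'; done
```

```text
position: [0.5518, 0.086, 0.0844]
wrist_force: [0.5, -0.4, 0.2]
position: [0.552, 0.0853, 0.0844]
wrist_force: [0.7, -0.3, -0.5]
position: [0.5522, 0.0846, 0.0844]
wrist_force: [0.4, 0.0, -0.5]
```

```bash
for i in 1 2 3; do python3 -m handwheel '[[-1,0.01,-0.03,0,0],[-1,0.02,-0.06,0,0],[-1,0.02,-0.07,0,0],[-1,0.02,-0.07,0,0],[-1,0.02,-0.07,0,0]]'|egrep 'pos|force'; done
```

```text
position: [0.5523, 0.0843, 0.0844]
wrist_force: [-0.3, 3.8, 0.4]
position: [0.5523, 0.0841, 0.0844]
wrist_force: [-1.9, 6.8, 0.3]
position: [0.5525, 0.0834, 0.0844]
wrist_force: [-1.9, 6.9, 0.1]
```

```bash
python3 -m handwheel '[[-1,-0.2,0.8,0,0],[-1,-0.4,1.5,0,0],[-1,-2.5,1,0,0],[-1,-4.2,-0.1,0,0],[-1,-4.2,-0.1,0,0]]'; python3 -m handwheel '[[-1,0,0,0,0],[-1,0.05,-0.2,0,0],[-1,0.1,-0.4,0,0],[-1,0.12,-0.5,0,0],[-1,0.12,-0.5,0,0]]'
for i in 1 2 ; do python3 -m handwheel '[[-1,0.01,-0.04,0,0],[-1,0.02,-0.08,0,0],[-1,0.03,-0.1,0,0],[-1,0.03,-0.1,0,0],[-1,0.03,-0.1,0,0]]'|egrep 'pos|force'; done
```

```text
time: 39.83
position: [0.5097, 0.0811, 0.0841]
eef_rot: [0.702, -0.086, 0.702, 0.085]
wrist_force: [-0.3, 0.7, -0.5]
width: 0.0003
time: 40.45
position: [0.5121, 0.0764, 0.0843]
eef_rot: [0.702, -0.086, 0.702, 0.086]
wrist_force: [-0.3, 0.2, -0.5]
width: 0.0003
position: [0.5123, 0.0755, 0.0844]
wrist_force: [-0.0, -0.4, -0.6]
position: [0.5126, 0.0745, 0.0844]
wrist_force: [0.9, 0.3, 0.5]
```

```bash
for i in 1 2 ; do python3 -m handwheel '[[-1,0.01,-0.04,0,0],[-1,0.02,-0.08,0,0],[-1,0.03,-0.1,0,0],[-1,0.03,-0.1,0,0],[-1,0.03,-0.1,0,0]]'|egrep 'pos|force'; done;python3 -m handwheel '[[-1,0,-0.02,0,0],[-1,0.01,-0.04,0,0],[-1,0.01,-0.04,0,0],[-1,0.01,-0.04,0,0],[-1,0.01,-0.04,0,0]]'|egrep 'pos|force'
```

```text
position: [0.5129, 0.0735, 0.0844]
wrist_force: [0.2, 0.2, 0.1]
position: [0.5132, 0.0725, 0.0844]
wrist_force: [0.2, 0.0, 0.4]
position: [0.5133, 0.0721, 0.0844]
wrist_force: [-0.2, 0.3, 0.9]
```

```bash
python3 -m handwheel '[[-1,0,-0.02,0,0],[-1,0.01,-0.04,0,0],[-1,0.01,-0.04,0,0],[-1,0.01,-0.04,0,0],[-1,0.01,-0.04,0,0]]'|egrep 'pos|force'
```

```text
position: [0.5134, 0.0717, 0.0844]
wrist_force: [-0.1, 0.2, -0.0]
```

```bash
python3 -m handwheel '[[-1,0,-0.02,0,0],[-1,0.01,-0.04,0,0],[-1,0.01,-0.04,0,0],[-1,0.01,-0.04,0,0],[-1,0.01,-0.04,0,0]]'|egrep 'pos|force'
```

```text
position: [0.5135, 0.0713, 0.0844]
wrist_force: [-0.2, -0.3, 0.2]
```

```bash
python3 -m handwheel '[[-1,0,-0.02,0,0],[-1,0.01,-0.04,0,0],[-1,0.01,-0.04,0,0],[-1,0.01,-0.04,0,0],[-1,0.01,-0.04,0,0]]'|egrep 'pos|force'
```

```text
position: [0.5136, 0.0709, 0.0844]
wrist_force: [-0.7, -0.4, 0.5]
```

```bash
python3 -m handwheel '[[-1,0,-0.02,0,0],[-1,0.01,-0.04,0,0],[-1,0.01,-0.04,0,0],[-1,0.01,-0.04,0,0],[-1,0.01,-0.04,0,0]]'|egrep 'pos|force'
```

```text
position: [0.5137, 0.0706, 0.0844]
wrist_force: [-1.0, 0.4, 0.5]
```

```bash
python3 -m handwheel '[[-1,0,-0.02,0,0],[-1,0.01,-0.04,0,0],[-1,0.01,-0.04,0,0],[-1,0.01,-0.04,0,0],[-1,0.01,-0.04,0,0]]'|egrep 'pos|force'
```

```text
position: [0.5137, 0.0704, 0.0844]
wrist_force: [-1.6, 3.7, 0.1]
```

```bash
python3 -m handwheel '[[-1,0,-0.02,0,0],[-1,0.01,-0.04,0,0],[-1,0.01,-0.04,0,0],[-1,0.01,-0.04,0,0],[-1,0.01,-0.04,0,0]]'|egrep 'pos|force'
```

```text
position: [0.5138, 0.0703, 0.0844]
wrist_force: [-2.0, 5.7, -0.9]
```

Both pushes held. Backing off and checking.

```bash
python3 -m handwheel '[[-1,-0.3,1,0,0],[-1,-0.7,3,0,0],[-1,-0.7,3,5,0],[-1,-0.7,3,10,0],[-1,0.5,3,16,0]]'; python3 -m handwheel '[[-1,2,0,3,0],[-1,3,0,4,0],[-1,3,0,4,0],[-1,3,0,4,0],[-1,3,0,4,0]]'; python3 - <<'E'
from h import *
import pickle
o=r.get_obs();im=r.grab_frame("wrist");C=cam("wrist",o);pickle.dump(o,open("w6.p","wb"));cv2.imwrite("pics/w6.png",im)
for p in[(.5532,-.0894),(.5169,.0567),(.5912,-.0751),(.5548,.0697)]:
    u,v=proj(C,(*p,.085));print(u,v);cv2.circle(im,(round(u),round(v)),2,(0,0,255),1)
s=r.grab_frame("scene")
cv2.imwrite("pics/c6.png",np.hstack([cv2.resize(im[90:240,150:350],None,fx=2.5,fy=2.5,interpolation=2),cv2.resize(s[160:260,380:460],(300,375),interpolation=2)]))
E
```

```text
time: 47.95
position: [0.5177, 0.0994, 0.2449]
eef_rot: [0.701, -0.086, 0.703, 0.085]
wrist_force: [0.9, 0.2, -0.7]
width: 0.0009
time: 48.58
position: [0.5475, 0.0995, 0.2823]
eef_rot: [0.701, -0.086, 0.703, 0.086]
wrist_force: [-0.3, -0.2, 0.7]
width: 0.0003
159.1832112414151 147.1435666547295
288.9658764125853 147.07341362783785
169.14794551798255 180.88857729481344
292.9631289379024 180.48406905423192
```

View pics/c6.png

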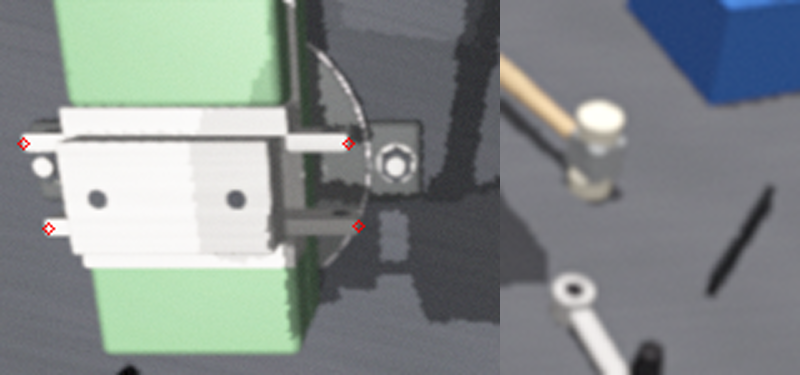

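Parallel ends sit right on the marks of their starting positions ((24,143), (348,143), (48,228), (358,227)). The hammer stands upright on the bench and the arm is clear.

```bash
python3 -c "
from workcell import r
print(r.job_done())"
```

```text
the job is handed in; nothing more can be done
None
```

I tapped the block down at both ends with the hammer, stood the hammer back upright, and pushed the two parallels, fixed jaw first. I handed the job in at about 49 s of the 72 s allowed; no verdict is reported.

- **Block:** I pressed each end slowly to about 26 N, and the movable-side contact was never near 45 N by the wrist force readings. Both ends stopped at the same tool height of 0.1639 m, so the block is down and level as far as I could measure.
- **Hammer:** it stands upright on the bench at its old place. It slid about 2 mm in the grip during the pressing, judging by where it met the bench.
- **Finger pushes:** both were stronger than the light push I intended, because the force rose quickly with each small step.
  - **Fixed jaw:** the wrist read 3.8, then 6.8, then 6.9 N. At the last reading the finger had moved another 0.7 mm without more force, so that parallel may have slipped slightly.
  - **Movable jaw:** it held 5.7 N with only about 0.1 mm of movement.
- **Last picture:** all four parallel ends lie on their starting marks, to within about 1–2 mm. The arm was clear of everything. I did not measure the bystanders, but nothing came near them.

I could not measure how hard the block presses on the parallels; that is inferred from the pushes.

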